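# Move four ceramic drawer knobs to the tray in reverse order

## Task

Move the four ceramic drawer knobs from the coloured cups on the dark board into the pockets of the pale tray, in reverse order: seen from the robot, the knob leftmost on the board goes into the rightmost pocket, the next into the second pocket from the right, and so on. The knobs are fragile: set each one down gently, without pressing or dropping it and without ever toppling one, so that in the end all four stand upright on the floors of their pockets.

Things in the scene. Friction and masses are not known exactly. Their poses are not given: they have to be found in the camera images.
- red_knob_mid (a point): loose red ceramic drawer knob, about 70 g, upright: round head 38 mm wide (widest 3 mm below to 3 mm above this point: grasp there), 53 mm high in all, on a brass foot 24 mm wide and 12 mm high. Point: centre of the head, 34 mm above the foot's underside, 19 mm below the top; z is the knob's axis. Starts in the cup of its colour, point 44 mm above the bench
- yellow_knob_mid (a point): loose yellow ceramic drawer knob, about 70 g, upright: round head 38 mm wide (widest 3 mm below to 3 mm above this point: grasp there), 53 mm high in all, on a brass foot 24 mm wide and 12 mm high. Point: centre of the head, 34 mm above the foot's underside, 19 mm below the top; z is the knob's axis. Starts in the cup of its colour, point 44 mm above the bench
- blue_knob_mid (a point): loose blue ceramic drawer knob, about 70 g, upright: round head 38 mm wide (widest 3 mm below to 3 mm above this point: grasp there), 53 mm high in all, on a brass foot 24 mm wide and 12 mm high. Point: centre of the head, 34 mm above the foot's underside, 19 mm below the top; z is the knob's axis. Starts in the cup of its colour, point 44 mm above the bench
- green_knob_mid (a point): loose green ceramic drawer knob, about 70 g, upright: round head 38 mm wide (widest 3 mm below to 3 mm above this point: grasp there), 53 mm high in all, on a brass foot 24 mm wide and 12 mm high. Point: centre of the head, 34 mm above the foot's underside, 19 mm below the top; z is the knob's axis. Starts in the cup of its colour, point 44 mm above the bench
- red_cup: red round cup fixed on the dark board; the red knob starts in it, so it keeps showing the knob's place in the old row. 56 mm outside diameter, 12 mm high, bore 40 mm wide, 8 mm deep. Origin on its axis at its underside, 6 mm above the bench; rim 18 mm above the bench
- yellow_cup: yellow round cup fixed on the dark board; the yellow knob starts in it, so it keeps showing the knob's place in the old row. 56 mm outside diameter, 12 mm high, bore 40 mm wide, 8 mm deep. Origin on its axis at its underside, 6 mm above the bench; rim 18 mm above the bench
- blue_cup: blue round cup fixed on the dark board; the blue knob starts in it, so it keeps showing the knob's place in the old row. 56 mm outside diameter, 12 mm high, bore 40 mm wide, 8 mm deep. Origin on its axis at its underside, 6 mm above the bench; rim 18 mm above the bench
- green_cup: green round cup fixed on the dark board; the green knob starts in it, so it keeps showing the knob's place in the old row. 56 mm outside diameter, 12 mm high, bore 40 mm wide, 8 mm deep. Origin on its axis at its underside, 6 mm above the bench; rim 18 mm above the bench
- rack: dark wooden board, fixed, 70 x 256 x 6 mm, carrying the four cups in shuffled colours along its y axis, at y = +96, +32, -32, -96 mm, x = 0. Origin at the centre of its underside, on the bench; x points away from the robot, y to its left, turned up to 0.2 rad. Either the board or the tray is the nearer one to the robot
- tray: pale wooden tray, fixed, 70 x 256 x 18 mm, with four round pockets with dark floors along its y axis, at y = +96, +32, -32, -96 mm, x = 0; each 40 mm wide, 8 mm deep, floor 10 mm above the bench (a knob in it has its point 44 mm above the bench). Origin at the centre of its underside, on the bench; x points away from the robot, y to its left, turned up to 0.2 rad

How it is judged:
By the outcome, as a careful person would: the job done as asked, in the order asked, and still so for the second after the job is handed in, with the robot touching nothing.
It also fails if it takes over 88 s, if anything falls off the work surface, if the arm or the gripper's body presses on something with over 40 N, if the wrist force passes 120 N, or if a joint passes its speed limit or range.

## Robot

A 6-joint arm with a two-finger parallel gripper is mounted at the origin on the work surface; the furniture and walls round the work are solid. World frame = base frame: x ahead of the robot, y to its left, z up, the work surface at z = 0. Lengths are in mm, angles in rad, forces in N, time in s.
With the tool pointing down it reaches from about 300 to 750 mm from the base axis. Payload 8.5 kg.
Tool frame: the origin (TCP) lies midway between the tips of the shut fingers; the grasp point (between the pads) lies 19 mm behind it; z points along the fingers, y is the line along which they close (so a half turn about z gives the same grasp; the last joint's range is limited). The gripper opens to 85 mm and grips with 20 to 120 N. Pads are 22 mm wide; open, the fingers measure 114 mm over their backs; the gripper's body (76 mm by 85 mm) begins 54 mm behind the grasp point. The pads swing forward as they close: fully open they stand 13 mm farther back than shut.
Start: joints at [-1.443, 0.381, 1.297, -0, 1.464, -0.215], TCP at [184.863, -517.983, 231.322] pointing down, gripper open.
Joint ranges: [-3.11, 3.11], [-0.89, 2.33], [0.22, 2.48], [-1.42, 4.56], [0.17, 2.85], [-2.88, 2.88]. Speed limits (rad/s): [2.39, 2.39, 3.14, 3.14, 3.14, 3.14].

## Interface

Orientations are given as a 3x3 rotation matrix whose columns are the frame's x, y, z axes.
In Python, from workcell import r gives the robot as it stands. Calls block until the motion is done:
- r.move_pose(position, orientation): joint-space move of the TCP to a pose.
- r.servo_line(position, rate=150, frame=None): straight line of the TCP; frame=None keeps the orientation; rate is the mean speed in mm/s.
- r.move_joints(angles): joint-space move.
- r.command_gripper(opening): finger opening in mm; the grip force is fixed at half the most; returns when the fingers have stopped.
- r.sleep(seconds).
- r.ik(position, orientation): joint angles nearest the present ones, or None.
- r.get_image(name): name is "side" or "top" or "wrist"; returns a dict with "color" (420x560x3 uint8, red, green, blue), "intrinsics" (3x3 intrinsics, pixels), "dist_coeffs" ([k1, k2, p1, p2, k3] as OpenCV has them; the pictures are not rectified), "R" (3x3) and "t" (3): a world point X has camera coordinates R X + t; the wrist camera has in their place "mount" (4x4, takes a point from camera to tool coordinates, whose origin is the TCP and whose axes are the flange's). Camera axes: x right, y down, z forward; pixel columns grow to the right and rows downward; lengths in mm; the calibration is good to about 2 mm. A picture is of the moment at which its call begins: read the wrist's pose just before it. There is no depth.
A pose or a line that the arm cannot do raises r.MotionError and nothing moves.
- r.close_job(): hands the job in; it is judged then, once.
Readings, each from a call of its own:
- r.read_time(): time.
- r.read_joint_pos(): joint angles.
- r.read_dq(): joint speeds.
- r.read_joint_efforts(): joint torques, N m.
- r.read_ee_pos(): TCP position.
- r.read_tcp_rot(): TCP orientation.
- r.read_force(): force on the tool from outside, world axes, zero at the start.
- r.read_wrist_torque(): the same for the moment, N m.
- r.read_width(): finger opening in mm.
- r.read_finger_force(): force on a finger pad.
Only numpy, scipy, OpenCV 4.12 (cv2) and the standard library are available. Lean on these libraries where they do the work, as an engineer would, in place of code of your own. Each camera call takes 0.05 s, during which the arm holds its last target. There are 200 camera calls.

## Working session

There is one attempt and no reset: what is moved stays moved. The work goes in short steps, each a Python script; the robot and the scene stay as the last script left them, time stands still between calls to the robot, and variables do not carry over. Pictures are saved under pics/ and viewed, at most 14 in all, crops included, and the job is handed in when it is done.

```bash
mkdir -p pics; ls; python3 - <<'E'
from workcell import r
import cv2
for n in ("top","side"):
    d=r.get_image(n); cv2.imwrite(f"pics/{n}0.png",d["color"][:,:,::-1])
    print(n,d["intrinsics"],d["dist_coeffs"],d["R"],d["t"])
print(r.read_tcp_rot(),r.read_time(),r.get_image("wrist")["mount"])
E
```

```text
pics
top [[460.29968799   0.         278.41775591]
 [  0.         460.29968799 203.1495983 ]
 [  0.           0.           1.        ]] [-0.09847008  0.          0.          0.          0.        ] [[-0.01804537 -0.99982531  0.00486988]
 [-0.99019821  0.0171965  -0.13860659]
 [ 0.13849863 -0.00732335 -0.99033555]] [ 16.08546994 536.1603734  823.05331391]
side [[448.26292945   0.         278.99677142]
 [  0.         448.26292945 213.13408043]
 [  0.           0.           1.        ]] [0.03664933 0.         0.         0.         0.        ] [[-0.99965328  0.01511027  0.02156371]
 [-0.01373707  0.3993809  -0.91668216]
 [-0.02246345 -0.91666055 -0.39903486]] [528.87534815  81.04388363 891.24422627]
[[ 9.41819284e-01  3.36119641e-01 -1.50996411e-04]
 [ 3.36119546e-01 -9.41818431e-01  1.30172825e-03]
 [ 2.95325229e-04 -1.27674561e-03 -9.99999141e-01]] 0.1 [[-4.42486032e-04 -9.48357971e-01 -3.17201771e-01  8.07305881e+01]
 [ 9.99999084e-01 -8.25307625e-04  1.07250800e-03 -3.03647885e-01]
 [-1.27891056e-03 -3.17201006e-01  9.48357468e-01 -1.42783876e+02]
 [ 0.00000000e+00  0.00000000e+00  0.00000000e+00  1.00000000e+00]]
```

View pics/top0.png

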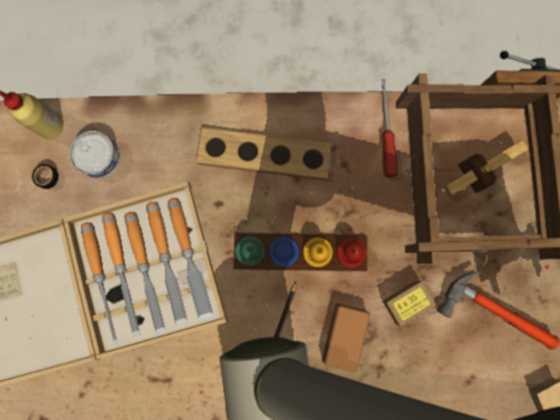

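View pics/side0.png

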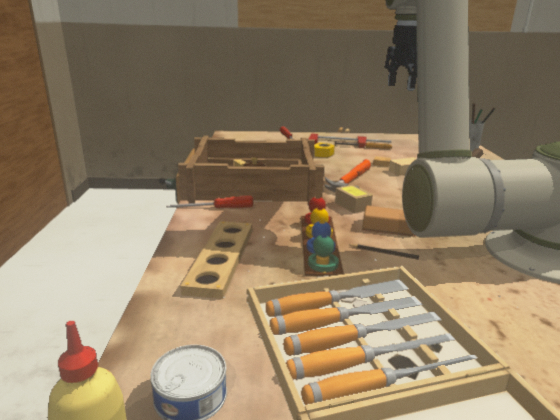

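The top view shows the board nearer at row ~250, with green (250,250), blue (285,251), yellow (318,252) and red (351,252) from left to right. The tray is behind it, with pockets at (216,147), (248,151), (280,155) and (313,159). So green goes to the rightmost pocket, blue second from right, yellow second from left, and red leftmost.

```bash
cat > h.py <<'E'
from workcell import r
import numpy as np, cv2
def cast(d,uv,z,Rt=None):
    uv=np.array(uv,float).reshape(-1,1,2)
    n=cv2.undistortPoints(uv,d["intrinsics"],np.array(d["dist_coeffs"],float)).reshape(-1,2)
    R,t=Rt or (np.array(d["R"]),np.array(d["t"]))
    c=-R.T@t; v=np.c_[n,np.ones(len(n))]@R
    return c+v*((z-c[2])/v[:,2])[:,None]
def wrist():
    p,T=np.array(r.read_ee_pos()),np.array(r.read_tcp_rot())
    d=r.get_image("wrist"); M=np.array(d["mount"])
    Rc=T@M[:3,:3]; c=T@M[:3,3]+p
    return d,(Rc.T,-Rc.T@c)
HUE={"red":(174,6),"yellow":(20,32),"blue":(105,125),"green":(65,100)}
def cmask(img,col,s=110,v=40):
    h=cv2.cvtColor(img,cv2.COLOR_RGB2HSV); a,b=HUE[col]
    H=h[...,0]; m=(H>=a)&(H<=b) if a<b else (H>=a)|(H<=b)
    return (m&(h[...,1]>s)&(h[...,2]>v)).astype(np.uint8)
def down(y):  # tool pointing down, closing axis y (xy unit)
    y=np.r_[y,0]; z=np.array([0,0,-1.]); return np.c_[np.cross(y,z),y,z]
E
python3 - <<'E'
from h import *
d=r.get_image("top"); im=d["color"]
P=[]
for c in ["green","blue","yellow","red"]:
    m=cmask(im,c); m[:225]=0;m[275:]=0;m[:,:230]=0;m[:,370:]=0
    n,l,s,ce=cv2.connectedComponentsWithStats(m); i=1+s[1:,4].argmax()
    k,_=cv2.findContours((l==i).astype(np.uint8),0,2)
    (q,rad)=cv2.minEnclosingCircle(max(k,key=cv2.contourArea))
    P.append(cast(d,q,18)[0]); print(c,s[i],ce[i],q,rad,P[-1])
g=cv2.cvtColor(im,cv2.COLOR_RGB2GRAY); m=(g<55).astype(np.uint8); 
n,l,s,ce=cv2.connectedComponentsWithStats(m)
T=[]
for i in range(1,n):
    if 120<s[i,1]<170 and 195<s[i,0]<330 and s[i,4]>80: T.append(cast(d,ce[i],14)[0]); print(s[i],ce[i],T[-1])
for Q in (P,T):
    Q=np.array(Q); Q=Q[Q[:,1].argsort()[::-1]]; print(np.diff(Q,axis=0), np.linalg.norm(np.diff(Q,axis=0),axis=1))
E
```

```text
green [237 245   4  15  33] [238.27272727 251.72727273] (239.0, 252.0) 7.071167945861816 [447.33113493  82.46132519  18.        ]
blue [270 237  29  29 641] [283.72230889 251.19032761] (283.7682800292969, 251.23170471191406) 14.538870811462402 [447.33115569  -1.99077002  18.        ]
yellow [304 238  28  29 598] [317.67391304 252.42140468] (317.60833740234375, 251.9791717529297) 14.50511646270752 [444.71840167 -65.84213684  18.        ]
red [336 238  30  30 684] [350.79824561 252.52046784] (350.7527160644531, 252.42156982421875) 15.184638977050781 [ 442.60059914 -128.64741176   18.        ]
[207 139  18  17 242] [215.28099174 147.07024793] [652.67003561 128.07309884  14.        ]
[239 143  18  17 253] [247.51778656 151.02766798] [643.48420724  64.92820706  14.        ]
[270 146  21  19 305] [280.05245902 154.90819672] [634.584575     1.51330799  14.        ]
[303 149  20  20 308] [312.60064935 158.8538961 ] [625.66833384 -61.80575342  14.        ]
[[ 2.07630608e-05 -8.44520952e+01  0.00000000e+00]
 [-2.61275402e+00 -6.38513668e+01  0.00000000e+00]
 [-2.11780253e+00 -6.28052749e+01 -1.13686838e-13]] [84.45209521 63.90480051 62.84097107]
[[ -9.18582837 -63.14489178   0.        ]
 [ -8.89963224 -63.41489907   0.        ]
 [ -8.91624116 -63.3190614    0.        ]] [63.80953534 64.03634029 63.94374788]
```

```bash
python3 - <<'E'
from h import *
b=np.array([1,-.036]);b/=np.linalg.norm(b)
for s in (1,-1): print(s, r.ik([445,-33,240],down(s*b)), r.ik([640,33,120],down(s*b)))
s=min((1,-1),key=lambda s:abs(r.ik([445,-33,240],down(s*b))[5]))
print(s)
r.move_pose([445,-33,240],down(s*b))
d,_=wrist(); cv2.imwrite("pics/w1.png",d["color"][:,:,::-1]); print(r.read_time(),r.read_ee_pos(),r.read_force())
E
```

```text
1 [-3.40485823e-01  1.90546181e-01  1.54755512e+00 -4.44089210e-16
  1.40349135e+00 -3.04501363e-01] [-1.32876448e-01  6.28629412e-01  1.19355921e+00 -4.44089210e-16
  1.31940403e+00 -9.68919876e-02]
-1 [-3.40485823e-01  1.90546181e-01  1.54755512e+00 -4.44089210e-16
  1.40349135e+00  2.83709129e+00] None
1
2.2333 [445.10499339 -33.70268447 239.93445894] [-0.14566449 -0.64348547 -0.03070254]
```

View pics/w1.png

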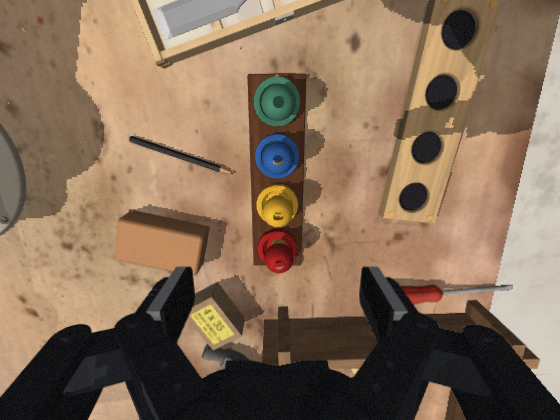

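The wrist view shows green (277,102), blue (277,156), yellow (277,206) and red (277,250), each head roughly centred in its cup. The tray pockets are at (459,29), (441,92), (426,147) and (413,197). I'll measure heads, cups and pockets here and compare them with the top view.

```bash
python3 - <<'E'
from h import *
d,Rt=wrist(); im=d["color"]; print(d["intrinsics"][0],d["dist_coeffs"])
f=d["intrinsics"][0][0]; out=im.copy()
g=cv2.cvtColor(im,cv2.COLOR_RGB2GRAY)
for c,(u,v) in dict(green=(277,102),blue=(277,156),yellow=(277,206),red=(277,250)).items():
    m=cmask(im,c,90,30); k=np.zeros_like(m); k[v-32:v+32,u-32:u+32]=1; m*=k
    k,_=cv2.findContours(m,0,2); k=max(k,key=cv2.contourArea); x,y,w,h=cv2.boundingRect(k)
    X=cast(d,[[u,v]],44,Rt)[0]; zc=(Rt[0]@X+Rt[1])[2]
    rad=19*f/zc
    ce=((x+w/2-.5),(y+h/2-.5))
    print(c,"box",x,y,w,h,"cup@18 from columns",cast(d,[ce],18,Rt)[0][:2],"r_exp",rad, 28*f/(zc+26))
    cr=cv2.resize(im[v-40:v+40,u-40:u+40],None,fx=4,fy=4,interpolation=cv2.INTER_CUBIC)
    H=cv2.HoughCircles(cv2.cvtColor(cr,cv2.COLOR_RGB2GRAY),cv2.HOUGH_GRADIENT,1.5,400,param1=60,param2=15,minRadius=int(4*rad*.93),maxRadius=int(4*rad*1.07))
    if H is not None:
        a,b,q=H[0,0]; p=(u-40+(a-1.5)/4,v-40+(b-1.5)/4); print("  head",p,q/4,cast(d,[p],44,Rt)[0][:2])
        cv2.circle(cr,(int(a),int(b)),int(q),(255,255,255),1)
    cv2.imwrite(f"/tmp/{c}.png",cr[:,:,::-1])
cv2.imwrite("pics/heads.png",cv2.resize(np.hstack([cv2.imread(f"/tmp/{c}.png") for c in("green","blue","yellow","red")]),(800,200)))
m=(g<55).astype(np.uint8); n,l,s,ce=cv2.connectedComponentsWithStats(m)
for i in range(1,n):
    if s[i,1]<215 and 395<s[i,0]<480 and s[i,4]>300: print(s[i],cast(d,[ce[i]],14,Rt)[0])
E
```

```text
[289.71554582   0.         276.55261094] [0.01140551 0.         0.         0.         0.        ]
green box 254 77 46 49 cup@18 from columns [447.87535056  61.3588253 ] r_exp 17.343068492095508 23.623075409390633
  head (np.float32(279.1875), np.float32(101.5625)) 18.2875 [450.74196721  59.71342249]
blue box 255 134 44 44 cup@18 from columns [445.47032959  -2.09724027] r_exp 16.380739898411907 22.40641781193855
  head (np.float32(276.9375), np.float32(157.0625)) 17.2875 [ 4.46033443e+02 -3.49290115e-01]
yellow box 256 184 42 44 cup@18 from columns [442.99254535 -67.47444748] r_exp 15.48758770618289 21.267997152712937
  head (np.float32(277.3125), np.float32(210.8125)) 15.45 [444.03418608 -66.15703069]
red box 257 228 41 45 cup@18 from columns [ 441.22860914 -132.38585783] r_exp 14.701414338539829 20.258500483614384
  head (np.float32(278.4375), np.float32(257.8125)) 14.85 [ 443.10807771 -130.85817695]
[ 442   10   37   40 1076] [651.38798599 127.07528419  14.        ]
[426  75  31  35 840] [641.3529525   63.50018817  14.        ]
[412 131  29  32 698] [6.32082103e+02 4.72834816e-01 1.40000000e+01]
[400 183  27  28 575] [623.11380393 -62.96418721  14.        ]
```

View pics/heads.png

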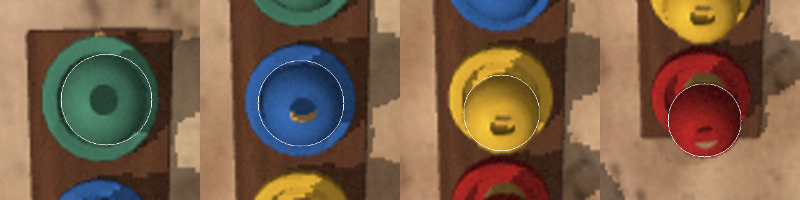

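The Hough circles sit well on the blue, yellow and red heads. Green's is about 1 px to the right. The wrist and top views agree within 2 mm, so I'll average them and do the green knob first.

```bash
cat >> h.py <<'E'
B=np.array([1,-.038]);B/=np.linalg.norm(B)
W=np.array([1,-.142]) ;W=np.array([.99,-.0]) if 0 else np.array([63.3,-9.05])/np.hypot(63.3,9.05)
KN=dict(green=(449.2,61.2),blue=(446.5,-1.9),yellow=(444.2,-65.9),red=(442.2,-129.9))
PK=dict(red=(652,127.6),yellow=(642.5,64.2),blue=(633.4,1.0),green=(624.4,-62.4))
ZG,ZT=22.,115.
def pick(c):
    k=KN[c]; r.move_pose([*k,ZT],down(B)); r.command_gripper(62)
    r.servo_line([*k,ZG],100); f0=np.array(r.read_force())
    r.command_gripper(30); r.sleep(.1)
    print(c,"width",r.read_width(),"pad",r.read_finger_force(),"dF",np.array(r.read_force())-f0,"ee",r.read_ee_pos())
    r.servo_line([*k,ZG+15],40); r.servo_line([*k,ZT],150)
def place(c):
    p=PK[c]; r.move_pose([*p,ZT],down(W)); r.servo_line([*p,ZG+6],120); r.sleep(.2)
    f0=np.array(r.read_force())
    for z in np.arange(ZG+4,ZG-1.6,-.5):
        r.servo_line([*p,z],15); f=np.array(r.read_force())-f0
        if f[2]>1.5: break
    print(c,"set at z",z,"f",f,"ee",r.read_ee_pos(),"w",r.read_width())
    r.command_gripper(62); r.servo_line([*p,ZT],120); print("t",r.read_time())
E
python3 - <<'E'
from h import *
pick("green"); d,_=wrist(); cv2.imwrite("pics/w2.png",d["color"][:,:,::-1]); print(r.read_time(),r.read_force())
E
```

```text
green width 35.46835985995249 pad 59.127979926997796 dF [-0.13385608  0.04649194  5.35139305] ee [449.54521358  61.15224739  22.65862223]
6.1083 [-0.32244379 -0.26679269 -1.40522847]
```

View pics/w2.png

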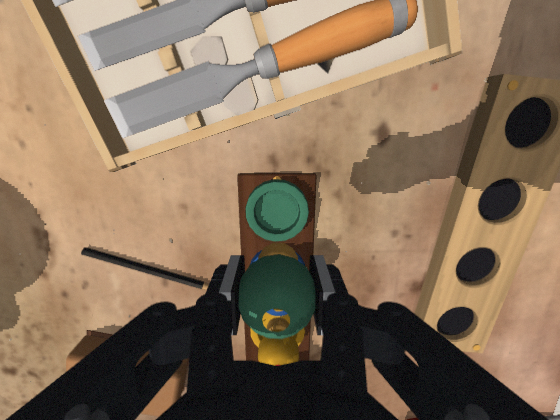

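The green knob hangs centred between the pads at (277,295) and its cup is empty. I'll check tilt and grip height in the side view.

```bash
python3 - <<'E'
from h import *
d=r.get_image("side"); p=np.array([449,61,134.]);q=d["R"]@p+d["t"];q=d["intrinsics"]@q/q[2];u,v=q[:2].astype(int);print(u,v)
cv2.imwrite("pics/s2.png",cv2.resize(d["color"][v-70:v+60,u-80:u+80,::-1],None,fx=4,fy=4,interpolation=2))
E
```

```text
327 199
```

View pics/s2.png

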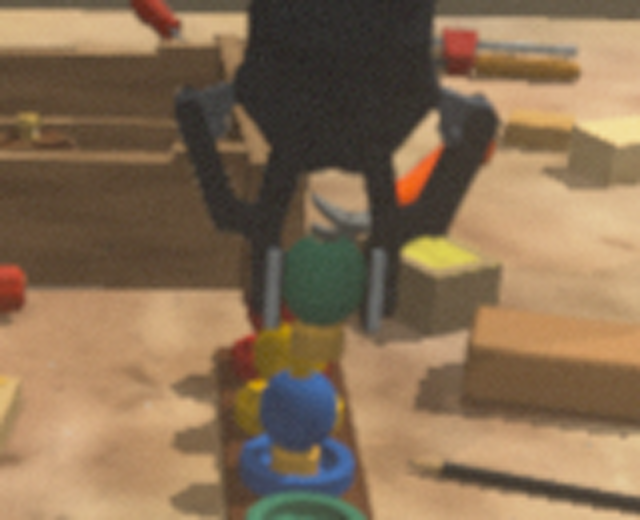

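The grip is at the right height. The foot at (316,345) looks shifted left of the head at (325,278), which suggests a tilt of a few degrees about world y. I'll measure it.

```bash
cat >> h.py <<'E'
def sidetilt(c,head):
    """tilt of held knob in the side picture: (head px, foot px) against a plumb one; head = world guess"""
    d=r.get_image("side"); im=d["color"]
    pr=lambda p: cv2.projectPoints(np.array([p],float),cv2.Rodrigues(np.array(d["R"]))[0],np.array(d["t"]),d["intrinsics"],np.array(d["dist_coeffs"]))[0].ravel()
    u,v=pr(head).astype(int); m=cmask(im,c,90,20); k=np.zeros_like(m); k[v-16:v+16,u-16:u+16]=1; m*=k
    y,x=np.nonzero(m); hc=np.array([x.mean(),y.mean()])
    # brass foot: columns over rows below head
    px=pr(np.array(head)-[0,0,28])-pr(head); s=np.linalg.norm(px)/28
    return d,m,hc,px,s
E
python3 - <<'E'
from h import *
p=np.array(r.read_ee_pos())+[0,0,22]; d,m,hc,px,s=sidetilt("green",p)
print(p,hc,m.sum(),px,s,[ (m.any(1).nonzero()[0][[0,-1]]),(m.any(0).nonzero()[0][[0,-1]])])
h=cv2.cvtColor(d["color"],cv2.COLOR_RGB2HSV)
for v in range(int(hc[1])+8,int(hc[1])+24): print(v,[tuple(int(a) for a in h[v,u]) for u in range(int(hc[0])-8,int(hc[0])+9)])
E
```

```text
h.py:45: RuntimeWarning: Mean of empty slice.
  y,x=np.nonzero(m); hc=np.array([x.mean(),y.mean()])
  ret = ret.dtype.type(ret / rcount)
Traceback (most recent call last):
IndexError: index 0 is out of bounds for axis 0 with size 0
```

```bash
python3 - <<'E'
from h import *
d=r.get_image("side"); im=d["color"].astype(int); h=cv2.cvtColor(d["color"],cv2.COLOR_RGB2HSV)
pr=lambda p: cv2.projectPoints(np.array([p],float),cv2.Rodrigues(np.array(d["R"]))[0],np.array(d["t"]),d["intrinsics"],np.array(d["dist_coeffs"]))[0].ravel()
p=np.array(r.read_ee_pos())+[0,0,22]; print(pr(p),pr(p-[0,0,28]),pr(p-[20,0,0]))
for v in range(186,224): print(v," ".join(f"{h[v,u,0]:3d}/{h[v,u,2]:3d}" for u in range(315,342)))
E
```

```text
[327.93727556 198.31981552] [326.8887927  213.25394598] [339.55004402 198.48485324]
186   9/ 53  16/ 55  16/ 80  17/ 93  16/ 96  15/ 97  15/ 97  13/101  16/122  16/119  20/ 87  21/ 92  21/105  22/111  17/117  17/105  22/ 89  20/ 80   9/ 77  14/ 79  20/ 76  15/ 80  16/ 77  17/ 87  15/ 77  19/ 57  13/ 53
187  12/ 53  15/ 61  14/ 80  14/ 98  15/ 98  15/ 98  16/ 97  16/ 97  21/100  23/101  30/ 84  23/ 79  20/ 80  18/ 81  22/ 83  18/ 82  21/ 80  36/ 76  18/ 73  18/ 77  17/ 79  17/ 95  16/104  14/102  16/ 77  22/ 57  14/ 57
188  13/ 56  16/ 59  14/ 79  14/ 99  14/ 95  15/ 96  19/ 92  23/ 85  42/ 90  51/ 96  41/ 93  21/ 93  22/ 84  25/ 75  23/ 71  27/ 73  49/ 80  56/ 82  46/ 77  25/ 73  18/ 84  17/104  17/119  19/ 99  16/ 71  13/ 58  16/ 62
189  18/ 52  15/ 57  14/ 78  15/ 95  16/ 95  20/ 92  32/ 78  63/ 88  69/ 93  65/ 90  54/ 94  43/ 98  39/ 90  46/ 81  50/ 80  54/ 79  60/ 86  65/ 87  66/ 87  58/ 80  23/ 78  18/ 87  17/ 86  18/ 70  16/ 56  10/ 54  18/ 58
190  19/ 67  12/ 65  14/ 83  15/ 96  20/ 89  39/ 82  65/ 87  69/ 92  70/ 94  68/ 95  68/ 93  67/ 91  66/ 92  67/ 94  67/ 94  67/ 91  67/
[... 6643 characters left out ...]
  15/184  15/182  15/178  14/178  14/176
221  21/121  20/119  17/116  17/108  21/113  21/120  22/119  21/121  22/117  21/118  21/123  20/130  18/132  12/126   7/119  11/109  13/119  14/148  15/175  15/187  15/187  16/186  15/187  15/184  14/184  15/177  15/177
222  16/108 170/101 111/120 110/122  13/ 99  21/117  20/115  20/118  20/118  20/109 106/119 116/122 158/108 178/114   8/111  12/105  13/109  13/130  15/168  15/188  16/187  15/188  15/187  15/187  15/184  15/178  14/177
223 110/ 98 109/125 109/130 108/131 112/115 143/ 97   9/100  15/100 170/102 113/119 108/149 109/167 112/151 130/113   2/107  12/107  12/108  13/128  15/164  15/185  15/188  15/186  15/188  16/185  15/183  15/181  14/178
```

It's tilted about 3.5° (the head was ~1.7 mm further in x than I had assumed, which agrees with the Hough estimate). I'll take this out by tilting the tool at placing, and use the Hough x values for the others.

```bash
sed -i '/^def sidetilt/,$d' h.py; cat >> h.py <<'E'
KN.update(blue=(446.5,-1.9),yellow=(444.5,-65.9),red=(443.4,-129.9))
def place(c,a=0.):
    from scipy.spatial.transform import Rotation as Ro
    ax=np.r_[-W[1],W[0],0]; O=Ro.from_rotvec(a*ax).as_matrix()@down(W)
    p=np.array(PK[c])+22*O[:2,2]
    r.move_pose([*p,ZT],O); r.servo_line([*p,ZG+6],120); r.sleep(.2)
    f0=np.array(r.read_force())
    for z in np.arange(ZG+4,ZG-1.6,-.5):
        r.servo_line([*p,z],15); f=np.array(r.read_force())-f0
        if f[2]>1.5: break
    print(c,"set at z",z,"f",f,"ee",r.read_ee_pos(),"w",r.read_width())
    r.command_gripper(62); r.servo_line([*p,ZT],120); print("t",r.read_time())
E
python3 - <<'E'
from h import *
place("green",.06)
d,_=wrist(); a=d["color"]; b=r.get_image("side")["color"]
cv2.imwrite("pics/p1.png",np.hstack([cv2.resize(a[:,:,::-1],(400,300)),cv2.resize(b[140:320,150:390,::-1],(400,300))]))
E
```

```text
green set at z 22.5 f [-1.66670541  0.96707389  5.35924545] ee [623.18778289 -62.24102206  22.91299088] w 35.63783215968939
t 11.525
```

View pics/p1.png

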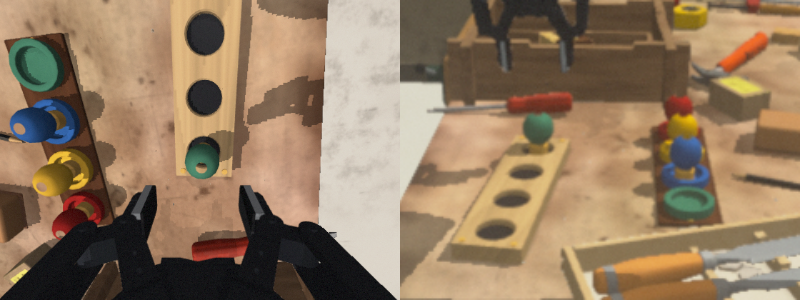

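Green stands upright in the rightmost pocket. Next is blue, with finer touchdown steps.

```bash
sed -i 's/ZG-1.6,-.5/ZG-1.6,-.25/; s/f\[2\]>1.5/f[2]>1.2/' h.py; python3 - <<'E'
from h import *
pick("blue"); b=r.get_image("side")["color"]; cv2.imwrite("pics/s3.png",cv2.resize(b[130:250,250:410,::-1],None,fx=4,fy=4,interpolation=2))
E
```

```text
blue width 35.815198740079225 pad 59.11255734215956 dF [-0.71782685  0.64288274  6.57806942] ee [446.83182368  -1.97683039  22.64410362]
```

View pics/s3.png

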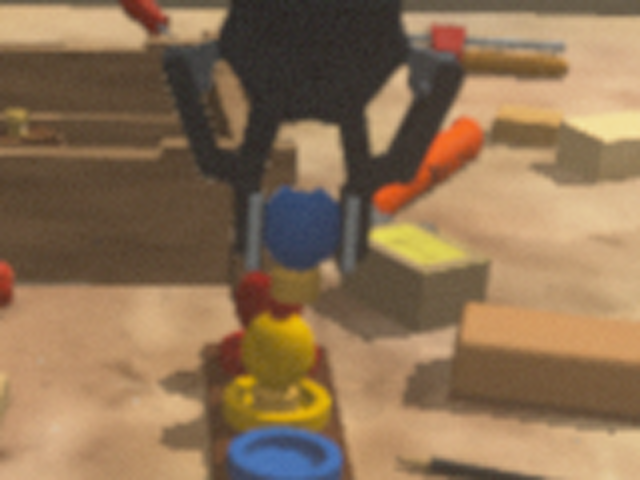

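Blue is nearly plumb: head at x≈302, foot at ≈295, so about 2° tilt. I'll place it with a 0.035 rad correction, then pick yellow about 1 mm further out.

```bash
echo 'KN.update(yellow=(445.5,-65.9),red=(444.2,-129.9))' >> h.py; python3 - <<'E'
from h import *
place("blue",.035); pick("yellow"); b=r.get_image("side")["color"]; cv2.imwrite("pics/s4.png",cv2.resize(b[120:250,180:380,::-1],None,fx=4,fy=4,interpolation=2))
E
```

```text
blue set at z 22.5 f [-0.43214252 -0.38651551  1.67702093] ee [632.66858867   1.08878671  22.68078151] w 35.60761087585454
t 22.325
yellow width 35.559296209223014 pad 59.11808744850048 dF [-0.64657649  0.56319876  4.62250246] ee [445.65497453 -65.97634101  22.63457953]
```

View pics/s4.png

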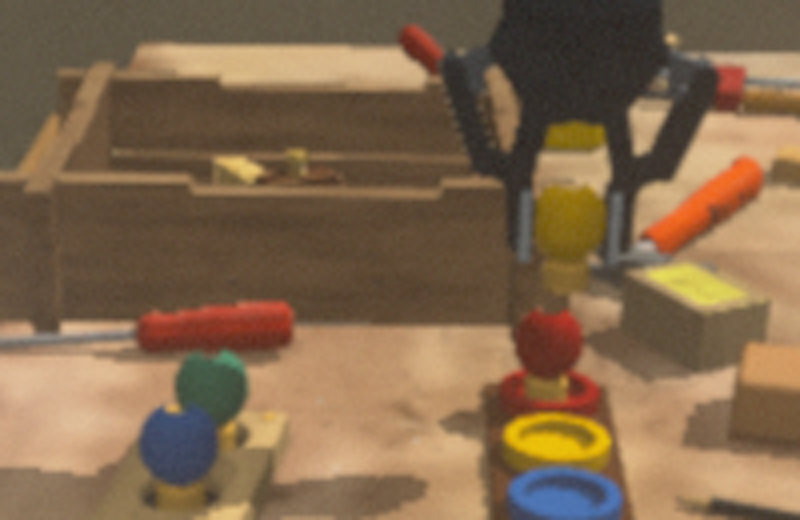

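Yellow hangs plumb (head 570, foot 566, 4 px expected), and blue and green stand upright in the tray. I'll place yellow, then do red.

```bash
python3 - <<'E'
from h import *
place("yellow"); pick("red"); b=r.get_image("side")["color"]; cv2.imwrite("pics/s5.png",cv2.resize(b[120:270,180:380,::-1],None,fx=4,fy=4,interpolation=2))
E
```

```text
yellow set at z 25.5 f [-0.09201817 -0.38203418  1.43110291] ee [642.47946003  64.19408428  25.47331635] w 35.48790723487994
t 30.2
red width 35.6695622973076 pad 59.15949927541078 dF [-1.30192242 -0.82417871  5.70318713] ee [ 444.33517039 -130.02661345   22.69291698]
```

View pics/s5.png

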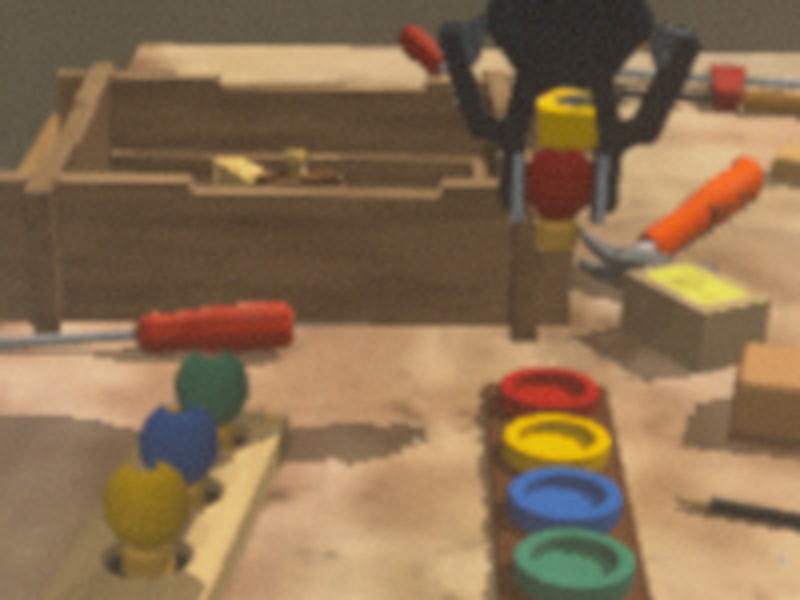

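Yellow stands in its pocket, but its touchdown triggered early, on noise, about 3 mm high. For red (plumb in the grip) I'll average the force readings so that can't happen again.

```bash
cat >> h.py <<'E'
def favg(n=6):
    F=[]
    for _ in range(n): F.append(r.read_force()); r.sleep(.03)
    return np.mean(F,0)
E
sed -i 's/f0=np.array(r.read_force())\r\?$/f0=favg()/; s/15); f=np.array(r.read_force())-f0/15); f=favg()-f0/' h.py
sed -i 's/if f\[2\]>1.2: break/if f[2]>1.2 and z<ZG+2: break/' h.py; grep -n favg h.py
python3 - <<'E'
from h import *
place("red"); r.servo_line([560,60,240],150)
for n in("side","top"):
    d=r.get_image(n); b=d["color"]; b=b[180:330,160:360] if n=="side" else b[120:195,190:340]
    cv2.imwrite(f"pics/{n}f.png",cv2.resize(b[:,:,::-1],None,fx=4,fy=4,interpolation=2))
E
```

```text
28:    r.servo_line([*k,ZG],100); f0=favg()
34:    f0=favg()
36:        r.servo_line([*p,z],15); f=favg()-f0
46:    f0=favg()
48:        r.servo_line([*p,z],15); f=favg()-f0
53:def favg(n=6):
red set at z 22.5 f [-2.02594171  0.39325917  4.54035715] ee [652.06020199 127.60555156  22.76389528] w 35.46622668796696
t 44.875
```

View pics/sidef.png

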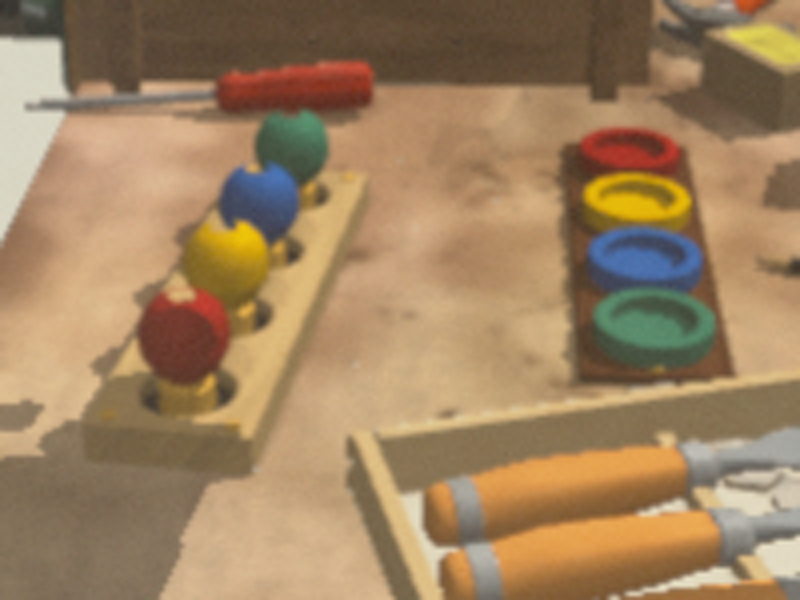

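View pics/topf.png

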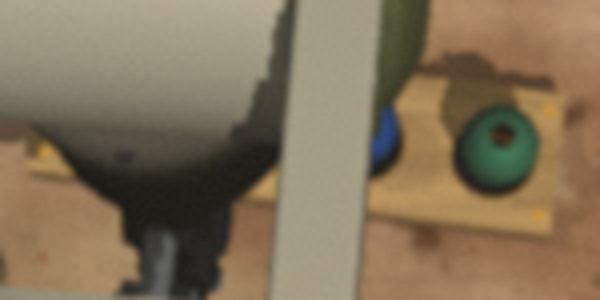

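The side view shows all four knobs upright in their pockets: red, yellow, blue, green from left to right. In the top view the arm hides red and yellow. The gripper is clear of everything, so I'll hand in.

```bash
python3 -c "
from workcell import r
print(r.close_job())"
```

```text
the job is handed in; nothing more can be done
None
```

The job is handed in at about 47 s: all four knobs stand upright in the tray in reverse order (red, yellow, blue, green from the robot's left), but yellow was released about 3 mm above its pocket floor after a false touchdown reading, so it dropped slightly rather than being set down gently.

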